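Tip out the connector cup from the stack

TASK

The coaxial connectors are in the open-ended steel cup that lies in the stack under the white carton. Lift that carton off and set it aside flat on the bench; take the cup, turn it mouth-down onto the sorting tray and lift it straight up, so that all four connectors are left in the tray in one heap, not dropped from a height. Then lay the empty cup back lengthwise on the lower carton and restack the white carton squarely on it, without disturbing the mug or the bottle.

Things in the scene. Friction and masses are not known exactly. Their poses are not given: they have to be found in the camera images.
- cup_center (a point): Square sheet-steel parts cup lying on its side, 110 long x 62 wide x 56 mm high, walls 3 mm, 0.15 kg; this point is its centre. x: along it, out of the open mouth; y: across the flat side walls (grip these, 62 mm); z: up as found. Closed end (card holder) 55 mm along -x. Gripped 24 mm from the closed end, fingers 45 deg down towards the mouth, half a turn about the fingers' line inverts it.
- cup_mouth (a point): Centre of the cup's open end, 55 mm from the cup's centre along x; same axes. A hem 3 mm high runs along the inside of its lower edge. When the cup stands mouth-down this x points straight down.
- carton_center (a point): The upper carton: closed white card box, 68 x 122 x 50 mm, 0.22 kg, lying on the cup at the top of the stack; grip it across its 68 mm width. This point is its centre, 25 mm above its underside; y along its 122 mm length, z up.
- base_carton: The lowest carton of the stack: a like white card box 68 x 122 x 50 mm, so heavy that it does not move. Origin in the centre of its underside, y along its 122 mm length. The cup lies on its top (50 mm above the bench), along its length, mouth towards +y, facing left or half left of the robot; the bench between the stack and the tray is bare.
- tray_floor (a point): The sorting tray: shallow aluminium tray with a black rubber liner, fixed to the bench, 150 mm (x) by 200 mm (y) outside, rim 15 mm above the bench. This point is the centre of its floor, 5 mm above the bench, z up.
- mug_center (a point): Green coffee mug, 96 mm high, standing behind the work; this point is the centre of its body.
- bottle_center (a point): White plastic cleaner bottle with a red cap, 57 mm across, 122 mm high, standing behind the work; this point is its centre.
- conn_a_center (a point): A nickel coaxial connector, 20 x 40 x 19 mm, 0.04 kg, at the start lying loose inside the cup on its lower wall. This point is its centre; y along its length (across the cup).
- conn_b_center (a point): A nickel coaxial connector, 20 x 34 x 19 mm, 0.04 kg, at the start lying loose inside the cup on its lower wall. This point is its centre; y along its length (across the cup).
- conn_c_center (a point): A nickel coaxial connector, 20 x 40 x 19 mm, 0.04 kg, at the start lying loose inside the cup on its lower wall. This point is its centre; y along its length (across the cup).
- conn_d_center (a point): A nickel coaxial connector, 20 x 34 x 19 mm, 0.04 kg, at the start lying loose inside the cup on its lower wall. This point is its centre; y along its length (across the cup).

How it is judged:
By the outcome, as a careful person would: the job done as asked, in the order asked, and still so for the second after the job is handed in, with the robot touching nothing.
It also fails if it takes over 72 s, if anything falls off the work surface, if the arm or the gripper's body presses on something with over 40 N, if the wrist force passes 120 N, or if a joint passes its speed limit or range.

ROBOT

A 7-joint arm with a two-finger parallel gripper is mounted at the origin on a cart in front of the work surface, level with it; the furniture and walls round the work are solid. World frame = base frame: x ahead of the robot, y to its left, z up, the work surface at z = 0. Lengths are in mm, angles in rad, forces in N, time in s.
With the tool pointing down it reaches from about 400 to 850 mm from the base axis. Payload 10.4 kg.
Tool frame: the origin (TCP) lies at the very end of the fingers, on their centre line; the grasp point (between the pads) lies manip.hold_point_z behind it (manip.hold_point_z is the distance from the TCP to the grasp point, in mm); z points along the fingers, y is the line along which they close (so a half turn about z gives the same grasp; the last joint's range is limited). The gripper opens to 85 mm and grips with 20 to 120 N. Pads are 22 mm wide; open, the fingers measure 114 mm over their backs; the gripper's body (76 mm by 85 mm) begins 54 mm behind the grasp point. The pads swing forward as they close: fully open they stand 13 mm farther back than shut.
Start: joints at [-1.298, 0.332, -0.065, 1.46, 0.022, 1.35, -0.088], TCP at [182.177, 597.882, 231.338] pointing down, gripper open.
Joint ranges: [-2.6, 2.6], [-0.5, 2.12], [-1.47, 1.34], [0.16, 2.42], [-1.27, 4.41], [0.06, 2.06], [-2.6, 2.6]. Speed limits (rad/s): [2.22, 2.22, 2.79, 2.79, 3.14, 3.14, 3.14].

INTERFACE

Orientations are given as a unit quaternion [x, y, z, w].
In Python, from rig import manip gives the robot as it stands.
- The arm moves only by the tool send_rows, never from a script. Its argument "moves" is text: rows parted by semicolons, each of 6 numbers parted by spaces: the shift along the tool's x, y, z in mm, then the turn, a rotation vector about the tool's x, y, z in degrees. In form: tx ty tz rx ry rz; .... A call has 1 to 12 rows; each row is the pose to reach, as a shift and turn from the pose commanded when the call began, along the tool's axes at that moment; what a row does not reach only later rows make up. A row lasts 1/10 s, in which the tool goes at most 50 mm and 8.59 degrees, less where a joint would pass 70% of its speed; a pose out of reach is approached as far as the arm can. A call with a gripper value outside its range is refused whole. "jaw" is the opening, from -1 (shut) to 1 (fully open), set as the call begins (left out, the last holds). The fingers move at their own pace and stop on an object; the grip force is fixed at half the most. Time passes only in rows, so rows that repeat a pose let the fingers close. It gives the time, the measured TCP pose, the force, the opening and the grip force at its end, in the units of the state.
- manip.read_state(): the state, without advancing time (a new reading comes with each control period).
- manip.camera(name): name is "scene" or "top"; returns a dict with "img" (384x512x3 uint8, blue, green, red), "fx", "fy", "cx", "cy" (pixels), "R" (3x3) and "t" (3): a world point X has camera coordinates R X + t. Camera axes: x right, y down, z forward; pixel columns grow to the right and rows downward; lengths in mm; the calibration is good to about 2 mm. A picture is of the moment at which its call begins. There is no depth.
- manip.job_done(): hands the job in; it is judged then, once.
Trained networks look in a picture, given as the dict that the camera call returned (one of the last four; its "shot" number tells which), for a name from the list of things; names that differ only in an ending like _2 or _b are one class to them, and where a whole thing is asked for, a point or a joint stands for the part that bears it (a point fixed in the world has none). Each returns a list of dicts, best first, with "conf" (0 to 1); they miss things now and then, are a little off and sometimes report something else, mostly with a low value. They report only what shows in the picture. A call takes as long as a camera call.
- manip.cut_out(picture, name): "mask" (384x512 bool, what is visible of it).
- manip.spot_point(picture, name): "xyz" ([x, y, z] in mm, in world coordinates, good to about 4 mm: a listed point, or the origin of a listed thing).
The state is a dict: "time": time; "joint_positions": joint angles; "dq": joint speeds; "joint_torque": joint torques, N m; "eef_pos": TCP position; "tool_rot": TCP orientation; "ft_force": force on the tool from outside, world axes, zero at the start; "moment": the same for the moment, N m; "opening": finger opening in mm; "grasp_force": force on a finger pad.
Only numpy, scipy, OpenCV 4.12 (cv2) and the standard library are available. Lean on these libraries where they do the work, as an engineer would, in place of code of your own. Each camera call takes 0.05 s, during which the arm holds its last target. There are 200 camera calls.

## Working session

There is one attempt and no reset: what is moved stays moved. The work goes in short steps, Python scripts to look and compute and a tool call to move; the robot and the scene stay as the last step left them, time stands still between calls to the robot, and variables do not carry over. Pictures are saved under pics/ and viewed, at most 10 in all, crops included, and the job is handed in when it is done.

Besides the shell and the picture viewer there is one more tool, called after "Call:" in YAML: its name, and indented under it one key for each argument. send_rows: Moves the arm, as the interface text tells. Its arguments: {"type":"object","properties":{"moves":{"type":"string"},"jaw":{"type":"number"}},"required":["moves"]}

```bash
ls; mkdir -p pics; cat > look.py <<'E'
import sys,cv2,numpy as np
from rig import manip
np.set_printoptions(precision=3,suppress=True)
def snap(tag,names=()):
    ims=[]
    for c in ("scene","top"):
        p=manip.camera(c); ims.append(p["img"])
        for n in names:
            for d in manip.spot_point(p,n)[:2]:
                print(c,n,np.round(d["xyz"],1),round(d["conf"],2))
    if tag:
        for c,i in zip("st",ims): cv2.imwrite(f"pics/{tag}_{c}.png",i)
E
python3 - <<'E'
from look import *
print(manip.hold_point_z, manip.read_state())
snap("a",["cup_center","cup_mouth","carton_center","base_carton","tray_floor","mug_center","bottle_center"])
import cv2
cv2.imwrite("pics/a.png",cv2.resize(np.hstack([cv2.imread("pics/a_s.png"),cv2.imread("pics/a_t.png")]),(800,300)))
for c in ("scene","top"):
    p=manip.camera(c); print(p["fx"],p["cx"],p["cy"],p["R"],p["t"])
    for n in ("carton_center","cup_center","base_carton"):
        for d in manip.cut_out(p,n)[:1]:
            m=d["mask"].astype(np.uint8); print(c,n,d["conf"],m.sum(),cv2.boundingRect(m))
E
```

```text
pics
18.700000000000003 {'time': 0.0, 'joint_positions': array([-1.298,  0.333, -0.065,  1.461,  0.022,  1.35 , -0.089]), 'dq': array([ 0.   ,  0.002, -0.001,  0.   , -0.   ,  0.001, -0.002]), 'joint_torque': array([  0.001, -62.545,   0.049, -39.16 ,   0.016,   0.01 ,  -0.   ]), 'eef_pos': array([182.061, 597.499, 230.51 ]), 'tool_rot': array([ 0.147,  0.989, -0.001, -0.   ]), 'ft_force': array([ 0.013, -0.74 , -0.41 ]), 'moment': array([-0.025,  0.038, -0.01 ]), 'grasp_force': 0.0, 'opening': 85.17673703273374}
scene cup_center [452.5 260.5  77.3] 0.55
scene cup_mouth [479.3 306.   74.1] 0.78
scene carton_center [445.7 264.1 131.8] 0.57
scene base_carton [454.4 260.   -1.9] 0.74
scene tray_floor [ 450.4 -244.6    4.7] 0.89
scene mug_center [662.  -86.7  46.8] 0.62
scene bottle_center [ 638.  -215.7   58.6] 0.83
top carton_center [450.5 259.8 132.5] 0.78
top base_carton [453.4 260.2  -3.6] 0.59
top tray_floor [ 450.3 -243.9    8.9] 0.71
top mug_center [664.  -85.5  48.3] 0.81
top bottle_center [ 635.6 -213.9   61.5] 0.75
391.5502353173104 256.8488060821113 192.9552953951088 [[ 0.839 -0.544 -0.016]
 [-0.22  -0.312 -0.924]
 [ 0.498  0.779 -0.381]] [-459.373  239.313  694.376]
scene carton_center 0.92 887 (156, 156, 31, 32)
scene cup_center 0.9 507 (161, 180, 28, 27)
scene base_carton 0.74 530 (162, 193, 29, 31)
481.91232266581096 250.40411915023657 194.367420713828 [[ 0.073 -0.997 -0.001]
 [-0.974 -0.071 -0.213]
 [ 0.213  0.017 -0.977]] [  -2.226  581.289 1431.31 ]
top carton_center 0.84 1073 (146, 207, 49, 41)
```

View pics/a.png

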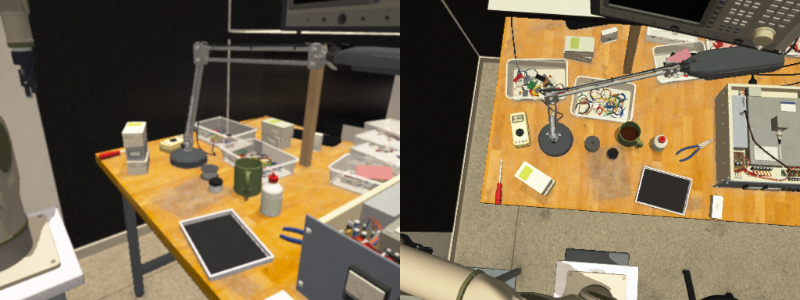

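```bash
cat > /tmp/crop.py <<'E'
import cv2,numpy as np
s=cv2.imread("pics/a_s.png")[130:240,130:220]; t=cv2.imread("pics/a_t.png")[185:270,125:215]
s=cv2.resize(s,None,fx=4.4,fy=4.4,interpolation=3);t=cv2.resize(t,None,fx=4.4,fy=4.4,interpolation=3)
o=np.zeros((484,792,3),np.uint8);o[:s.shape[0],:396]=s;o[:t.shape[0],396:]=t
cv2.imwrite("pics/acrop.png",o)
E
python3 /tmp/crop.py
python3 - <<'E'
from look import *
p=manip.camera("top")
m=manip.cut_out(p,"carton_center")[0]["mask"].astype(np.uint8)
# ground minAreaRect after projecting mask to z=155
ys,xs=np.nonzero(m)
d=np.c_[(xs-p["cx"])/p["fx"],(ys-p["cy"])/p["fy"],np.ones(len(xs))]@p["R"]
c=-p["R"].T@p["t"]
X=c+d*((157-c[2])/d[:,2])[:,None]
print(cv2.minAreaRect(X[:,:2].astype(np.float32)))
E
```

```text
((448.3235778808594, 257.946044921875), (129.61532592773438, 69.8910140991211), 62.07476043701172)
```

View pics/acrop.png

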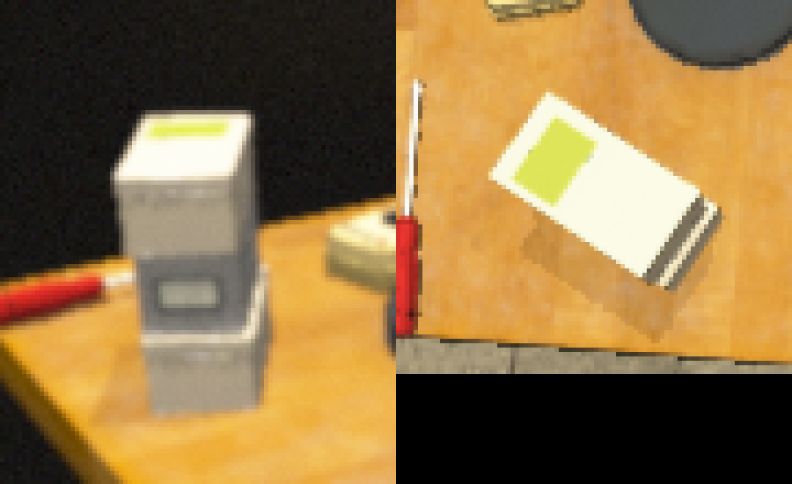

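The carton sits on the cup, long axis roughly 60° from world x. The card holder (closed end) faces the robot's right. I'll refine the pose from the top-face corners.

```bash
cat >> look.py <<'E'
from scipy.spatial.transform import Rotation as Rn
def tool(az,down,flip=1):
    """tool z at azimuth az, 'down' deg below horizontal; y horizontal, at azimuth az-90 (flip=1)"""
    a,d=np.radians([az,down]); z=np.array([np.cos(a)*np.cos(d),np.sin(a)*np.cos(d),-np.sin(d)])
    y=flip*np.array([np.sin(a),-np.cos(a),0]); return np.c_[np.cross(y,z),y,z]
def row(R,hold,ref=None):
    """tool-frame row to bring the grasp point to 'hold' with orientation R"""
    s=manip.read_state(); R0=Rn.from_quat(s["tool_rot"]).as_matrix(); p0=s["eef_pos"]
    if ref: R0,p0=ref
    p=np.array(hold)+R[:,2]*manip.hold_point_z
    r=Rn.from_matrix(R0.T@R).as_rotvec(degrees=True)
    return np.r_[R0.T@(p-p0),r].round(1)
def st():
    s=manip.read_state(); print(s["time"],s["joint_positions"],s["eef_pos"],s["tool_rot"],s["ft_force"],s["opening"],s["grasp_force"],manip.hold_point_z)
def ray(p,uv,z):
    uv=np.array(uv,float); d=np.c_[(uv[:,0]-p["cx"])/p["fx"],(uv[:,1]-p["cy"])/p["fy"],np.ones(len(uv))]@p["R"]
    c=-p["R"].T@p["t"]; return c+d*((z-c[2])/d[:,2])[:,None]
E
python3 - <<'E'
from look import *
t=np.array([(153,93),(94,178),(244,275),(307,190)])/4.4+[125,185]-0.4
s=np.array([(145,112),(253,114),(238,180),(113,182)])/4.4+[130,130]-0.4
for c,u in (("top",t),("scene",s)):
    X=ray(manip.camera(c),u,156)[:,:2]; r=cv2.minAreaRect(X.astype(np.float32)); print(c,X,X.mean(0),r)
    e=[X[(i+1)%4]-X[i] for i in range(4)]; print([ (np.hypot(*v),np.degrees(np.arctan2(v[1],v[0]))%180) for v in e])
for az in(60,61): print(row(tool(az,90,1),[450,260,230]))
E
```

```text
top [[507.023 298.177]
 [448.226 330.112]
 [392.529 226.194]
 [450.451 191.09 ]] [449.557 261.393] ((449.3387756347656, 260.60089111328125), (121.48099517822266, 67.63543701171875), 61.809791564941406)
[(np.float64(66.90955233910269), np.float64(151.49129229656006)), (np.float64(117.90310772478794), np.float64(61.809778962626126)), (np.float64(67.730019754758), np.float64(148.7816898459701)), (np.float64(121.11123897667854), np.float64(62.15368160503757))]
scene [[447.644 337.542]
 [503.375 291.749]
 [443.187 175.31 ]
 [382.592 214.27 ]] [444.2   254.718] ((445.4158020019531, 256.42572021484375), (145.55894470214844, 71.77445983886719), 62.17860794067383)
[(np.float64(72.1308285801335), np.float64(140.5909560516745)), (np.float64(131.0749940859218), np.float64(62.6654678320367)), (np.float64(72.03967527205567), np.float64(147.26076632477984)), (np.float64(139.38319306071276), np.float64(62.178607041622854))]
[-354.7 -245.1   20.     0.    -0.   103.1]
[-354.7 -245.1   20.     0.    -0.   102.1]
```

Call:
send_rows:
  moves: "-60 -40 20 0 0 9;-120 -80 20 0 0 17;-180 -120 20 0 0 26;-240 -160 20 0 0 34;-295 -200 20 0 0 43;-330 -225 20 0 0 51;-350 -240 20 0 0 60;-355 -245 20 0 0 68;-355 -245 20 0 0 77;-355 -245 20 0 0 85;-355 -245 20 0 0 94;-355 -245 20 0 0 102"
  jaw: 1

```text
time: 2.6
eef_pos: [450.5, 259.8, 211.4]
tool_rot: [0.863, 0.505, 0.0, -0.0]
ft_force: [0.3, -0.5, 0.5]
opening: 85.5
grasp_force: 0.0
```

```bash
python3 - <<'E'
from look import *
st()
snap("",["carton_center","cup_center","cup_mouth","base_carton"])
print(row(tool(61.5,90),[450,260.5,137]))
E
```

```text
2.6 [-0.935  0.107  0.349  1.782 -0.039  1.258 -1.088] [450.529 259.78  211.43 ] [ 0.863  0.505  0.    -0.   ] [ 0.322 -0.503  0.49 ] 85.5264573257789 0.0 18.700000000000003
scene carton_center [449.4 260.4 130.9] 0.96
scene carton_center [451.3 262.8  80.4] 0.33
scene cup_center [452.  264.8  78.8] 0.87
scene cup_mouth [477.3 307.8  74.6] 0.65
scene base_carton [454.9 261.2  -2.1] 0.75
scene base_carton [666.1 -86.2  48.8] 0.53
top carton_center [450.6 260.5 132.3] 0.48
top cup_mouth [ 453.3 -244.4    5.6] 0.72
top base_carton [451.8 261.   -5.6] 0.47
[ 0.2 -0.5 93.  -0.  -0.  -0.4]
```

Call:
send_rows:
  moves: "0 -0.5 25 0 0 0;0 -0.5 60 0 0 0;0 -0.5 85 0 0 0;0 -0.5 97 0 0 0;0 -0.5 97 0 0 0;0 -0.5 97 0 0 0"

```text
time: 3.7
eef_pos: [450.5, 260.6, 115.3]
tool_rot: [0.861, 0.508, 0.001, -0.0]
ft_force: [0.5, 0.7, 0.4]
opening: 85.4
grasp_force: 0.0
```

Call:
send_rows:
  moves: "0 0 0 0 0 0;0 0 0 0 0 0;0 0 0 0 0 0;0 0 0 0 0 0;0 0 0 0 0 0;0 0 0 0 0 0"
  jaw: -1

```text
time: 4.3
eef_pos: [450.7, 261.0, 116.0]
tool_rot: [0.861, 0.508, 0.001, -0.0]
ft_force: [-1.4, -0.3, 6.2]
opening: 66.8
grasp_force: 68.3
```

Call:
send_rows:
  moves: "0 0 -5 0 0 0;0 0 -15 0 0 0;0 0 -35 0 0 0;0 0 -60 0 0 0;-20 11 -70 0 0 0;-50 27 -70 0 0 0;-85 46 -60 0 0 0;-120 65 -30 0 0 0;-155 84 0 0 0 0;-185 100 20 0 0 0;-194 105 40 0 0 0;-194 105 60 0 0 0"

```text
time: 5.5
eef_pos: [448.1, 37.6, 54.4]
tool_rot: [0.862, 0.506, 0.0, 0.0]
ft_force: [-0.2, 1.3, -2.0]
opening: 67.2
grasp_force: 67.6
```

```bash
python3 - <<'E'
from look import *
st()
snap("b",["carton_center","cup_center","cup_mouth","base_carton","conn_a_center"])
s=cv2.imread("pics/b_s.png")[130:250,120:300]; t=cv2.imread("pics/b_t.png")[180:270,120:255]
cv2.imwrite("pics/b.png",np.hstack([cv2.resize(s,(540,360),interpolation=3)[:, :400],cv2.resize(t,(540,360),interpolation=3)[:,:400]]))
E
```

```text
5.5 [-0.685  0.144  0.533  2.124 -0.094  0.894 -0.606] [448.132  37.633  54.375] [0.862 0.506 0.    0.   ] [-0.226  1.344 -1.997] 67.22183180815347 67.63076305389404 18.700000000000003
scene carton_center [447.5  38.9  69.8] 0.71
scene carton_center [450.3 262.1  77.2] 0.38
scene cup_center [450.7 265.   77.9] 0.57
scene cup_mouth [477.8 306.8  77. ] 0.64
scene cup_mouth [447.6 262.1  79.6] 0.34
scene base_carton [454.9 257.   -0.1] 0.72
scene base_carton [ 451.2 -245.1    3.1] 0.41
scene conn_a_center [444.7  39.1  69.4] 0.38
top cup_center [447.1 261.3  76.7] 0.65
top cup_mouth [470.7 306.8  73.1] 0.88
top base_carton [451.3 263.6  -2.3] 0.52
```

View pics/b.png

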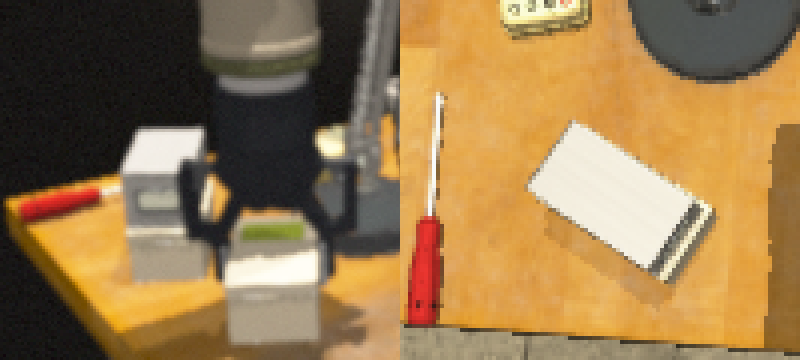

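Call:
send_rows:
  moves: "0 0 15 0 0 0;0 0 30 0 0 0;0 0 38 0 0 0;0 0 41 0 0 0;0 0 43 0 0 0;0 0 44 0 0 0;0 0 44 0 0 0"

```text
time: 6.8
eef_pos: [448.2, 39.8, 10.6]
tool_rot: [0.861, 0.508, 0.0, -0.0]
ft_force: [0.6, 0.2, -1.7]
opening: 66.9
grasp_force: 68.2
```

```bash
python3 - <<'E'
from look import *
st()
p=manip.camera("top")
u=np.array([(174,120),(128,187),(249,271),(292,206)])/4+[120,180]-0.4
X=ray(p,u,106)[:,:2]; print(X,X.mean(0),cv2.minAreaRect(X.astype(np.float32)))
m=manip.cut_out(p,"cup_center")[0]["mask"]; ys,xs=np.nonzero(m)
print(cv2.minAreaRect(ray(p,np.c_[xs,ys],106)[:,:2].astype(np.float32)))
print(u)
E
```

```text
6.8 [-0.663  0.234  0.515  2.15  -0.161  0.793 -0.552] [448.155  39.759  10.599] [ 0.861  0.508  0.    -0.   ] [ 0.642  0.191 -1.707] 66.92531181106844 68.17880988121033 18.700000000000003
[[505.105 296.094]
 [452.399 324.499]
 [396.958 228.579]
 [447.109 201.796]] [450.393 262.742] ((451.03131103515625, 262.3363037109375), (112.57209777832031, 59.845985412597656), 59.97234344482422)
((448.85260009765625, 259.7866516113281), (116.26598358154297, 61.9796028137207), 60.73054885864258)
[[163.1  209.6 ]
 [151.6  226.35]
 [181.85 247.35]
 [192.6  231.1 ]]
```

Call:
send_rows:
  moves: "0 0 1 0 0 0;0 0 2 0 0 0;0 0 2 0 0 0"

```text
time: 7.2
eef_pos: [448.2, 39.8, 10.1]
tool_rot: [0.861, 0.508, 0.0, -0.001]
ft_force: [-14.9, -1.9, 35.8]
opening: 66.7
grasp_force: 72.4
```

Call:
send_rows:
  moves: "0 0 -1 0 0 0;0 0 -1 0 0 0;0 0 -1 0 0 0;0 0 -1 0 0 0;0 0 -15 0 0 0;0 0 -45 0 0 0;0 0 -85 0 0 0;0 0 -130 0 0 0;0 0 -160 0 0 0;0 0 -160 0 0 0"
  jaw: 1

```text
time: 8.2
eef_pos: [450.1, 40.2, 172.2]
tool_rot: [0.861, 0.508, 0.003, 0.0]
ft_force: [0.4, 0.9, 0.1]
opening: 85.5
grasp_force: 0.0
```

```bash
python3 - <<'E'
from look import *
st()
snap("",["carton_center","cup_center","cup_mouth","base_carton"])
R=tool(61,45); G=np.array([435.5,234.9,78])
print(row(R,G-100*R[:,2]))
E
```

```text
8.2 [-0.729 -0.04   0.536  2.005  0.02   1.164 -0.707] [450.119  40.184 172.15 ] [0.861 0.508 0.003 0.   ] [0.363 0.885 0.062] 85.45112215204053 0.0 18.700000000000003
scene carton_center [449.7  38.3  25.8] 0.83
scene cup_center [449.1 260.6  76.5] 0.86
scene cup_center [479.4 308.2  74.3] 0.3
scene cup_mouth [477.9 306.7  76.1] 0.85
scene base_carton [452.8 256.6   0.2] 0.56
top cup_center [446.8 261.3  73.3] 0.63
top cup_mouth [472.4 308.4  75.5] 0.74
top base_carton [451.  261.7  -0.9] 0.55
[ 107.6 -105.2   32.2   -0.1   45.     0. ]
```

Call:
send_rows:
  moves: "15 -15 5 0 6 0;30 -30 8 0 13 0;45 -45 12 0 20 0;60 -60 16 0 27 0;75 -75 20 0 34 0;90 -90 26 0 40 0;107 -105 32 0 45 0;107 -105 32 0 45 0;107 -105 32 0 45 0"

```text
time: 9.6
eef_pos: [408.5, 151.6, 159.7]
tool_rot: [0.809, 0.492, 0.282, -0.151]
ft_force: [-0.2, 0.7, 0.8]
opening: 85.6
grasp_force: 0.0
```

```bash
python3 - <<'E'
from look import *
st()
snap("",["cup_center","cup_mouth"])
R=tool(61,45); G=np.array([434.5,234,78])
print(row(R,G))
E
```

```text
9.6 [-0.175 -0.271  0.103  2.393 -0.753  0.767 -0.058] [408.473 151.61  159.731] [ 0.809  0.492  0.282 -0.151] [-0.181  0.705  0.842] 85.56992846818201 0.0 18.700000000000003
scene cup_center [451.  262.6  81.2] 0.82
scene cup_mouth [476.6 306.4  75.7] 0.92
top cup_center [443.7 261.5  72.9] 0.8
top cup_mouth [473.8 306.2  76.1] 0.86
[ 21.1 -19.1 134.5   0.8   7.7   2. ]
```

```bash
python3 - <<'E'
from look import *
R=tool(61,45); G=np.array([434.5,234,78])
for k in (70,60): print(row(R,G-k*R[:,2]))
E
```

```text
[ 11.6 -18.2  65.2   0.8   7.7   2. ]
[ 13.  -18.3  75.1   0.8   7.7   2. ]
```

Call:
send_rows:
  moves: "6 -10 25 0.5 3 1;9 -15 45 0.8 6 2;12 -18 65 0.8 7.7 2;12 -18 65 0.8 7.7 2;12 -18 65 0.8 7.7 2;12 -18 65 0.8 7.7 2"

```text
time: 10.5
eef_pos: [418.1, 198.2, 116.8]
tool_rot: [0.797, 0.474, 0.321, -0.19]
ft_force: [-1.0, -0.0, -0.7]
opening: 85.3
grasp_force: 0.0
```

```bash
python3 - <<'E'
from look import *
st()
R=tool(61,45); G=np.array([434.5,234,78])
print(row(R,G), row(R,G-30*R[:,2]))
E
```

```text
10.5 [ 0.751 -0.103 -0.821  2.415 -1.233  0.74   0.361] [418.084 198.192 116.838] [ 0.797  0.474  0.321 -0.19 ] [-0.982 -0.002 -0.742] 85.2943367182249 0.0 18.700000000000003
[ 1.9 -2.7 73.9 -0.3  1.2  0.4] [ 1.2 -2.8 43.9 -0.3  1.2  0.4]
```

Call:
send_rows:
  moves: "1 -2.8 20 -0.3 1.2 0.4;1 -2.8 40 -0.3 1.2 0.4;1.5 -2.7 55 -0.3 1.2 0.4;2 -2.7 66 -0.3 1.2 0.4;2 -2.7 74 -0.3 1.2 0.4;2 -2.7 74 -0.3 1.2 0.4;2 -2.7 74 -0.3 1.2 0.4"

```text
time: 11.2
eef_pos: [440.8, 228.6, 97.6]
tool_rot: [0.799, 0.472, 0.318, -0.194]
ft_force: [-0.6, 0.9, 0.0]
opening: 85.3
grasp_force: 0.0
```

```bash
python3 - <<'E'
from look import *
st()
R=tool(61,45); G=np.array([434.5,234,78])
print(row(R,G))
snap("c",["cup_center","cup_mouth"])
s=cv2.imread("pics/c_s.png")[100:230,120:270]; t=cv2.imread("pics/c_t.png")[180:270,120:255]
cv2.imwrite("pics/c.png",np.hstack([cv2.resize(s,(450,390),interpolation=3)[:, :400],cv2.resize(t,(585,390),interpolation=3)[:,:400]]))
E
```

```text
11.2 [-0.338 -0.017  0.141  2.415 -1.266  0.592  0.349] [440.819 228.569  97.561] [ 0.799  0.472  0.318 -0.194] [-0.57   0.89   0.007] 85.32623641667011 0.0 18.700000000000003
[-11.9  -7.8  34.1  -0.7   1.3  -0.1]
scene cup_center [450.4 263.4  80.2] 0.65
scene cup_mouth [476.3 305.   76. ] 0.66
top cup_center [448.7 265.3  73.6] 0.71
top cup_mouth [472.9 309.4  76.3] 0.82
```

View pics/c.png

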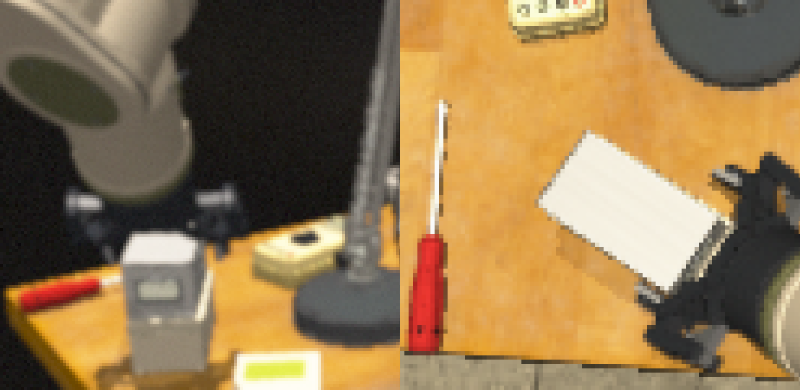

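Call:
send_rows:
  moves: "-6 -4 2 0 1 0;-12 -8 5 -0.7 1.3 0;-12 -8 10 -0.7 1.3 0;-12 -8 10 -0.7 1.3 0"

```text
time: 11.9
eef_pos: [436.9, 222.7, 97.2]
tool_rot: [0.801, 0.47, 0.318, -0.191]
ft_force: [-0.6, 0.1, -0.0]
opening: 85.3
grasp_force: 0.0
```

```bash
python3 - <<'E'
from look import *
st()
R=tool(61,45); G=np.array([434.5,234,78])
print(row(R,G))
E
```

```text
11.9 [-0.063 -0.017 -0.123  2.416 -1.267  0.596  0.35 ] [436.859 222.748  97.218] [ 0.801  0.47   0.318 -0.191] [-0.573  0.097 -0.047] 85.33562916736254 0.0 18.700000000000003
[-6.5 -7.3 38.6 -0.3  1.4 -0.4]
```

Call:
send_rows:
  moves: "-6 -7 6 0 1 0;-6 -7 12 0 1 0;-6 -7 18 0 1 0;-6 -7 24 0 1 0;-6 -7 24 0 1 0"

```text
time: 12.4
eef_pos: [438.3, 235.3, 92.8]
tool_rot: [0.8, 0.474, 0.312, -0.195]
ft_force: [-0.5, 0.0, -0.1]
opening: 85.6
grasp_force: 0.0
```

```bash
python3 - <<'E'
from look import *
st()
R=tool(61,45); G=np.array([434.5,234,78])
print(row(R,G))
E
```

```text
12.4 [-0.402 -0.009  0.184  2.415 -1.267  0.581  0.337] [438.338 235.337  92.845] [ 0.8    0.474  0.312 -0.195] [-0.492  0.04  -0.081] 85.610097162649 0.0 18.700000000000003
[-11.8  -2.2  27.5  -1.1   1.8  -0.1]
```

Call:
send_rows:
  moves: "-6 -2 8 0 0 0;-10 -2 14 -0.5 1 0;-12 -2 20 -1 1.8 0;-12 -2 27 -1 1.8 0;-12 -2 27 -1 1.8 0"

```text
time: 12.9
eef_pos: [447.8, 239.4, 91.1]
tool_rot: [0.801, 0.473, 0.312, -0.192]
ft_force: [0.5, -0.0, 0.3]
opening: 85.2
grasp_force: 0.0
```

```bash
python3 - <<'E'
from look import *
st()
R=tool(61,45); G=np.array([434.5,234,78])
print(row(R,G))
E
```

```text
12.9 [-0.855 -0.008  0.636  2.416 -1.267  0.571  0.338] [447.842 239.446  91.13 ] [ 0.801  0.473  0.312 -0.192] [ 0.489 -0.029  0.305] 85.19928714653588 0.0 18.700000000000003
[-16.5  -8.7  20.7  -0.8   2.   -0.2]
```

```bash
cat > kin.py <<'E'
import numpy as np, itertools
from scipy.optimize import least_squares
from scipy.spatial.transform import Rotation as Rn
D=[([-1.298,.333,-.065,1.461,.022,1.35,-.089],[182.061,597.499,230.51],[.147,.989,-.001,0]),
([-.935,.107,.349,1.782,-.039,1.258,-1.088],[450.529,259.78,211.43],[.863,.505,0,0]),
([-.685,.144,.533,2.124,-.094,.894,-.606],[448.132,37.633,54.375],[.862,.506,0,0]),
([-.663,.234,.515,2.15,-.161,.793,-.552],[448.155,39.759,10.599],[.861,.508,0,0]),
([-.729,-.04,.536,2.005,.02,1.164,-.707],[450.119,40.184,172.15],[.861,.508,.003,0]),
([-.175,-.271,.103,2.393,-.753,.767,-.058],[408.473,151.61,159.731],[.809,.492,.282,-.151]),
([.751,-.103,-.821,2.415,-1.233,.74,.361],[418.084,198.192,116.838],[.797,.474,.321,-.19]),
([-.338,-.017,.141,2.415,-1.266,.592,.349],[440.819,228.569,97.561],[.799,.472,.318,-.194]),
([-.063,-.017,-.123,2.416,-1.267,.596,.35],[436.859,222.748,97.218],[.801,.47,.318,-.191]),
([-.402,-.009,.184,2.415,-1.267,.581,.337],[438.338,235.337,92.845],[.8,.474,.312,-.195]),
([-.855,-.008,.636,2.416,-1.267,.571,.338],[447.842,239.446,91.13],[.801,.473,.312,-.192])]
def rz(a): c,s=np.cos(a),np.sin(a); return np.array([[c,-s,0],[s,c,0],[0,0,1.]])
def ry(a): c,s=np.cos(a),np.sin(a); return np.array([[c,0,s],[0,1,0],[-s,0,c]])
LO=np.array([-2.6,-.5,-1.47,.16,-1.27,.06,-2.6]);HI=np.array([2.6,2.12,1.34,2.42,4.41,2.06,2.6])
def fk(q,P,S,full=False):
    h,d3,a3,a4,d5,a6,d7,o1,o7,a1,o3,o5=P
    R=rz(S[0]*q[0]+o1); p=R@[a1,0,h]
    R=R@ry(q[1])@rz(S[1]*q[2]+o3); p=p+R@[a3,0,d3]; el=p
    R=R@ry(q[3]); p=p+R@[a4,0,d5]; w=p
    R=R@rz(S[2]*q[4]+o5)@ry(q[5]); p=p+R@[a6,0,d7]
    R=R@rz(S[3]*q[6]+o7)
    return (p,R,el,w) if full else (p,R)
def fit():
    best=None
    for S in itertools.product((-1,1),repeat=4):
        for o7 in (0,1.57,3.14,-1.57):
            def f(P):
                r=[]
                for q,p,o in D:
                    a,R=fk(q,P,S); r+=list(a-p)+list(500*(R-Rn.from_quat(o).as_matrix()).ravel())
                return r
            s=least_squares(f,[350,400,0,0,400,0,220,0,o7,0,0,0],max_nfev=60)
            if best is None or s.cost<best[0]: best=(s.cost,s.x,S,np.abs(s.fun).max())
    return best
if __name__=="__main__":
    c,P,S,m=fit(); print(c,P.round(3),S,m); np.savez("kin.npz",P=P,S=S)
E
python3 kin.py
```

```text
2306.464521717823 [ 2.52316e+02  4.27043e+02  2.80910e+01  2.06800e+00  4.79613e+02
 -1.37380e+01  3.13233e+02 -1.50000e-02  1.54900e+00 -2.23020e+01
 -1.60000e-02 -8.00000e-03] (-1, -1, -1, -1) 24.906267485796093
```

```bash
cat >> kin.py <<'E'
def ik(R,p,n=40,margin=.04,seed=0,q0=None):
    z=np.load("kin.npz");P,S=z["P"],z["S"]; rng=np.random.default_rng(seed); sols=[]
    lo,hi=LO+margin,HI-margin
    for i in range(n):
        x0=rng.uniform(lo,hi) if q0 is None or i else np.clip(q0,lo+1e-3,hi-1e-3)
        s=least_squares(lambda q:np.r_[(lambda a:np.r_[(a[0]-p)/300,(a[1]-R).ravel()])(fk(q,P,S)),1e-4*(q-x0)],x0,bounds=(lo,hi),max_nfev=80)
        e=np.linalg.norm(s.fun[:3])*300,np.abs(s.fun[3:12]).max()
        if e[0]<2 and e[1]<.01: sols.append(s.x)
    return np.array(sols)
E
cat > t.py <<'E'
from look import *; from kin import ik
H=18.7
C=np.array([449.5,261,78]); u=np.array([np.cos(np.radians(61)),np.sin(np.radians(61)),0])
for dn in (45,52,60,70):
    for back in (0,60):
      R=tool(61,dn); s=ik(R,C-31*u+(H-back)*R[:,2],15)
      print("grip",dn,back,len(s)); 
      if len(s): print(s[np.argsort(s[:,0])][::max(1,len(s)//4)])
for az in (-60,-30,0,30):
    for th in (0,180):
        R=tool(az,45)@Rn.from_euler("z",-th,degrees=True).as_matrix()
        s=ik(R,np.array([450,-244,60+31*th/180])+H*R[:,2],15); print("tray",az,th,len(s)); 
        if len(s): print(s[np.argsort(s[:,0])][::max(1,len(s)//3)])
E
time python3 t.py
```

```text
grip 45 0 0
grip 45 60 0
grip 52 0 8
[[-0.903  0.072  0.598  2.372 -1.225  0.524  0.224]
 [ 0.047  0.069 -0.309  2.364 -1.139  0.509  0.21 ]
 [ 0.405  0.072 -0.652  2.373 -1.107  0.502  0.205]
 [ 0.488  0.074 -0.732  2.376 -1.1    0.5    0.203]]
grip 52 60 0
grip 60 0 10
[[-1.081  0.071  0.716  2.317 -0.863  0.519 -0.169]
 [ 0.005  0.066 -0.327  2.306 -0.763  0.507 -0.194]
 [ 0.78   0.083 -1.079  2.332 -0.683  0.491 -0.223]
 [ 1.124  0.151 -1.43   2.351 -0.542  0.455 -0.327]
 [ 1.124  0.151 -1.43   2.351 -0.542  0.455 -0.327]]
grip 60 60 8
[[-1.141 -0.154  0.792  2.342 -0.47   0.566 -0.48 ]
 [ 0.07  -0.093 -0.316  2.322 -0.711  0.667 -0.237]
 [ 0.44  -0.123 -0.654  2.33  -0.776  0.704 -0.172]
 [ 0.522 -0.135 -0.728  2.332 -0.795  0.716 -0.155]]
grip 70 0 10
[[-1.094  0.104  0.672  2.225 -0.506  0.613 -0.551]
 [-0.259  0.092 -0.141  2.214 -0.388  0.599 -0.605]
 [ 0.913  0.198 -1.309  2.253 -0.083  0.571 -0.805]
 [ 0.993  0.258 -1.402  2.257  0.036  0.57  -0.9  ]
 [ 1.015  0.286 -1.43   2.258  0.09   0.572 -0.942]]
grip 70 60 9
[[-1.284 -0.094  0.849  2.23  -0.228  0.708 -0.775]
 [ 0.0
[... 487 characters left out ...]
80 10
[[-0.469  0.095  0.624  2.378  1.342  0.533 -0.493]
 [ 0.275  0.086 -0.088  2.367  1.415  0.56  -0.501]
 [ 0.766  0.092 -0.559  2.375  1.462  0.578 -0.506]
 [ 0.932  0.098 -0.719  2.38   1.479  0.586 -0.508]]
tray -30 0 0
tray -30 180 0
tray 0 0 0
tray 0 180 0
tray 30 0 10
[[ 0.641  0.314  0.225  2.163 -1.177  0.95   0.674]
 [ 1.174  0.319 -0.315  2.166 -1.016  0.844  0.606]
 [ 1.589  0.388 -0.741  2.179 -0.837  0.747  0.507]
 [ 2.162  1.062 -1.43   2.209  0.448  0.616 -0.469]]
tray 30 180 6
[[ 0.29   0.282  0.583  2.166 -1.206  1.034 -2.515]
 [ 0.586  0.252  0.28   2.159 -1.131  0.979 -2.543]
 [ 0.771  0.244  0.094  2.158 -1.087  0.951 -2.56 ]]
real	0m4.379s
user	0m4.892s
sys	0m0.038s
```

```bash
cat > t2.py <<'E'
from look import *; from kin import ik
H=18.7
for dn in (52,60):
  for az in range(-180,180,30):
    o=[]
    for f in (1,-1):
        A=tool(az,dn,f); B=tool(az,90-dn,-f); u=np.array([np.cos(np.radians(az)),np.sin(np.radians(az)),0])
        sa=ik(A,np.array([450,-244,50])-86*u+H*A[:,2],10); sb=ik(B,np.array([455,-244,92])+H*B[:,2],10)
        o.append(f"{len(sa)}:{sa[0].round(2) if len(sa) else ''} | {len(sb)}:{sb[0].round(2) if len(sb) else ''}")
    print(dn,az,"\n  ","\n   ".join(o))
E
python3 t2.py
```

```text
52 -180 
   5:[0.12 0.88 0.28 1.18 0.01 1.72 1.95] | 8:[ 0.23  0.81  0.12  1.29  0.2   1.9  -1.23]
   8:[ 0.93  1.19 -1.15  1.19  0.97  2.   -1.7 ] | 4:[0.02 0.86 0.44 1.29 0.04 1.88 2.04]
52 -150 
   3:[-0.03  0.73  0.22  1.44  0.26  1.5   2.19] | 7:[ 0.58  0.75 -0.55  1.51  0.8   1.83 -1.19]
   7:[ 0.77  0.93 -0.92  1.45  0.93  1.78 -1.33] | 3:[-0.09  0.71  0.33  1.51  0.37  1.63  2.23]
52 -120 
   2:[ 0.12  0.52 -0.14  1.78  0.65  1.29  2.27] | 6:[ 0.58  0.59 -0.61  1.81  1.04  1.57 -0.98]
   6:[ 0.82  0.78 -1.01  1.79  1.11  1.59 -1.1 ] | 2:[0.04 0.52 0.01 1.81 0.79 1.39 2.29]
52 -90 
   1:[ 0.3   0.31 -0.37  2.14  0.96  1.01  2.42] | 6:[ 1.03  0.57 -1.09  2.15  1.48  1.41 -0.86]
   6:[ 1.16  0.83 -1.36  2.17  1.46  1.52 -0.91] | 1:[-0.05  0.32  0.06  2.12  1.1   1.04  2.39]
52 -60 
   0: | 0:
   0: | 0:
52 -30 
   0: | 0:
   0: | 0:
52 0 
   0: | 0:
   0: | 0:
52 30 
   7:[ 2.31  0.94 -1.43  2.22  0.39  0.73 -0.34] | 6:[ 0.75  0.3   0.16  2.16 -1.23  1.05 -2.41]
   7:[ 1.16  0.27 -0.16  2.18 -0.86  0.89 -2.56] | 7:[ 2.2   1.01 -1.43  2.21  0.15  0.61 -0.21]
52 60 
   5:[ 1.98  1
[... 1897 characters left out ...]
 1.09 -1.41  1.88  0.6   1.17 -0.12] | 7:[ 0.77  0.57  0.17  1.82 -1.    1.51 -2.23]
   7:[ 1.18  0.45 -0.31  1.85 -0.41  1.09 -2.55] | 5:[ 2.    1.33 -1.42  1.86  0.28  1.18  0.02]
60 90 
   5:[ 1.7   1.26 -1.43  1.57  0.73  1.54  0.22] | 8:[ 0.71  0.75  0.12  1.48 -0.71  1.81 -2.12]
   8:[ 1.39  0.77 -0.8   1.56  0.11  1.34 -2.52] | 5:[ 1.68  1.4  -1.41  1.51  0.36  1.67  0.23]
60 120 
   5:[ 1.42  1.31 -1.41  1.34  0.85  1.79  0.61] | 9:[ 1.1   1.01 -0.71  1.23  0.01  1.97 -2.24]
   8:[ 1.41  1.26 -1.36  1.34  0.8   1.76 -2.51] | 4:[ 0.87  0.92 -0.34  1.22 -0.2   1.99  1.07]
60 150 
   5:[ 1.19  1.28 -1.35  1.24  0.95  1.91  1.02] | 0:
   8:[ 1.2   1.31 -1.4   1.24  0.99  1.93 -2.14] | 0:
```

```bash
python3 - <<'E'
from look import *
R=tool(61,60); G=np.array([434.5,234,78])
print(row(R,G-40*R[:,2]))
E
```

```text
[-12.4  -9.2 -18.7  -0.8 -13.   -0.1]
```

Call:
send_rows:
  moves: "-2 -5 -5 0 -4 0;-5 -9 -10 0 -8 0;-9 -9 -15 -0.8 -11 0;-12 -9 -19 -0.8 -13 0;-12 -9 -19 -0.8 -13 0;-12 -9 -19 -0.8 -13 0"

```text
time: 13.5
eef_pos: [429.4, 224.9, 96.9]
tool_rot: [0.833, 0.489, 0.223, -0.132]
ft_force: [-0.5, -0.2, 0.6]
opening: 85.5
grasp_force: 0.0
```

```bash
python3 - <<'E'
from look import *
st()
snap("",["cup_center","cup_mouth"])
R=tool(61,60); G=np.array([434.5,234,78])
print(row(R,G-40*R[:,2]),row(R,G))
E
```

```text
13.5 [-0.836 -0.098  0.486  2.342 -0.577  0.556 -0.406] [429.407 224.865  96.918] [ 0.833  0.489  0.223 -0.132] [-0.465 -0.177  0.598] 85.54209476095137 0.0 18.700000000000003
scene cup_center [451.3 262.7  80.1] 0.59
scene cup_center [ 637.9 -217.1   61.7] 0.39
scene cup_mouth [476.5 307.7  74. ] 0.8
top cup_center [448.8 261.9  75.9] 0.93
top cup_center [451.7  39.8  27.3] 0.48
top cup_mouth [471.8 307.1  75.6] 0.7
top cup_mouth [452.1  39.3  28. ] 0.16
[-0.3  0.2  0.2 -0.   0.  -0.1] [-0.3  0.2 40.2 -0.   0.  -0.1]
```

Call:
send_rows:
  moves: "0 0 12 0 0 0;0 0 24 0 0 0;0 0 34 0 0 0;0 0 40 0 0 0;0 0 40 0 0 0;0 0 40 0 0 0"

```text
time: 14.4
eef_pos: [439.0, 242.5, 62.4]
tool_rot: [0.833, 0.49, 0.223, -0.132]
ft_force: [-0.3, 0.6, -0.1]
opening: 85.6
grasp_force: 0.0
```

```bash
python3 - <<'E'
from look import *
st()
snap("d",[])
s=cv2.imread("pics/d_s.png")[100:230,120:270]; t=cv2.imread("pics/d_t.png")[180:270,120:255]
cv2.imwrite("pics/d.png",np.hstack([cv2.resize(s,(450,390),interpolation=3)[:, :400],cv2.resize(t,(585,390),interpolation=3)[:,:400]]))
E
```

```text
14.4 [-0.875  0.024  0.507  2.338 -0.776  0.492 -0.236] [438.983 242.503  62.359] [ 0.833  0.49   0.223 -0.132] [-0.333  0.63  -0.146] 85.62293468745176 0.0 18.700000000000003
```

View pics/d.png

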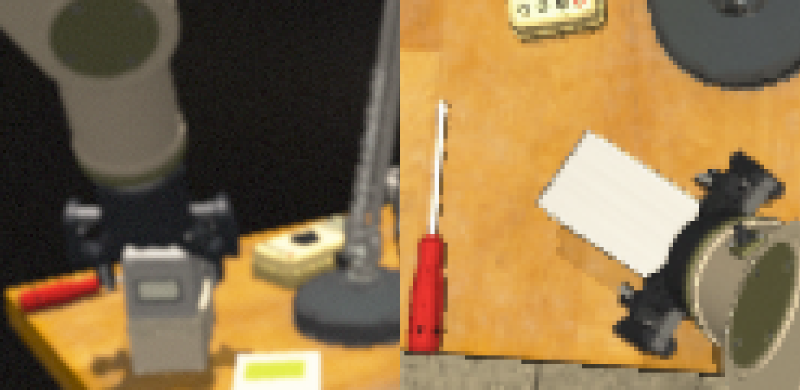

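The gripper straddles the cup symmetrically near its closed end (left panel around 150,240). Closing on it now.

Call:
send_rows:
  moves: "0 0 0 0 0 0;0 0 0 0 0 0;0 0 0 0 0 0;0 0 0 0 0 0;0 0 0 0 0 0;0 0 0 0 0 0"
  jaw: -1

```text
time: 15.1
eef_pos: [439.4, 242.7, 62.9]
tool_rot: [0.832, 0.49, 0.223, -0.132]
ft_force: [-3.2, -2.2, 5.9]
opening: 61.6
grasp_force: 65.7
```

```bash
cat > plan.py <<'E'
from look import *
from kin import ik,fk,LO,HI
H=18.7
s=manip.read_state(); R0=Rn.from_quat(s["tool_rot"]).as_matrix(); p0=s["eef_pos"]; q0=s["joint_positions"]
# cup in tool frame: from the grip (az, depression as measured)
t=R0[:,2]; print("az",np.degrees(np.arctan2(t[1],t[0])),"dn",np.degrees(np.arcsin(-t[2])),p0,s["opening"],s["grasp_force"],s["ft_force"])
snap("",["cup_center","cup_mouth"])
E
python3 plan.py
```

```text
az 61.019596892028126 dn 59.94005097283669 [439.355 242.683  62.942] 61.57795888866286 65.74887407943606 [-3.249 -2.162  5.878]
scene cup_center [451.6 259.5  77.8] 0.93
scene cup_mouth [475.3 303.4  75.2] 0.85
top cup_center [447.7 261.4  74.4] 0.91
top cup_mouth [472.  308.6  75.9] 0.68
```

```bash
cat > cup.py <<'E'
from look import *
from kin import ik,fk
P0=np.array([439.36,242.68,62.94]); RG=Rn.from_quat([.832,.49,.223,-.132]).as_matrix()
A=np.radians(61); U=np.array([np.cos(A),np.sin(A),0]); Y=np.array([-np.sin(A),np.cos(A),0])
EDGE=np.array([449.5,261,50])+55*U            # lower mouth edge (midpoint), as gripped
def pose(edge,pitch,yaw=0):
    """tool pose (R, TCP) with the lower mouth edge at 'edge', mouth pitched down by pitch deg"""
    Q=Rn.from_euler("z",yaw,degrees=True)*Rn.from_rotvec(np.radians(pitch)*Y)
    return Q.as_matrix()@RG, np.array(edge)+Q.apply(P0-EDGE)
def rows(seq,ref=None):
    s=manip.read_state(); R0=Rn.from_quat(s["tool_rot"]).as_matrix(); p0=s["eef_pos"]
    if ref: R0,p0=ref
    for R,p in seq: print(*np.r_[R0.T@(p-p0),Rn.from_matrix(R0.T@R).as_rotvec(degrees=True)].round(1),sep=" ",end=";\n")
PIN=np.array([451,-244,5])-28*U
E
python3 - <<'E'
from cup import *
q=manip.read_state()["joint_positions"]
E0=EDGE
way=[(E0+[0,0,70],-10)]
for k in np.linspace(0,1,6)[1:]: way.append((E0*(1-k)+(PIN)*k+[0,0,0] if 0 else np.r_[(E0*(1-k)+PIN*k)[:2],120-60*k],-10))
way+= [(PIN+[0,0,5],a) for a in (10,25,40,55,70,85,90)]
for e,a in way:
    R,p=pose(e,a); s=ik(R,p,3,.02,q0=q); 
    if len(s): 
        s=s[np.argmin(np.abs(s-q).max(1))]; print(a,np.round(p),s, "dq",np.abs(s-q).max().round(2)); q=s
    else: print(a,p,"none")
print("lift"); rows([pose(E0+[0,0,z],a) for z,a in((4,0),(12,-1),(25,-4),(40,-7),(55,-10),(70,-10))])
E
```

```text
-10 [439. 242. 120.] [-0.872 -0.083  0.575  2.367 -0.983  0.54   0.   ] dq 0.24
-10 [431. 126. 108.] [-0.524 -0.088  0.569  2.4   -0.955  0.739  0.255] dq 0.35
-10 [423.  11.  96.] [-0.371  0.009  0.751  2.346 -0.921  0.954  0.498] dq 0.24
-10 [ 416. -105.   84.] [-0.157  0.222  0.841  2.208 -0.946  1.193  0.74 ] dq 0.24
-10 [ 408. -220.   72.] [ 0.096  0.458  0.839  2.006 -0.977  1.401  0.914] dq 0.25
-10 [ 400. -336.   60.] [ 0.335  0.673  0.81   1.749 -1.003  1.566  1.004] dq 0.26
10 [ 402. -332.   36.] [ 0.028  0.585  0.945  1.874 -0.848  1.244  0.849] dq 0.32
25 [ 407. -324.   54.] [-0.268  0.511  1.078  1.938 -0.626  1.072  0.597] dq 0.3
40 [ 413. -312.   69.] [-0.552  0.523  1.195  1.971 -0.388  0.985  0.306] dq 0.29
55 [ 421. -297.   80.] [-0.755  0.634  1.252  1.966 -0.207  0.989  0.051] dq 0.25
70 [ 431. -281.   86.] [-0.859  0.783  1.227  1.926 -0.062  1.052 -0.163] dq 0.21
85 [ 440. -263.   87.] [-0.863  0.881  1.096  1.855  0.142  1.161 -0.4  ] dq 0.24
90 [ 444. -257.   86.] [-0.867  0.936  1.069  1.827  0.177  1.204 -0.448] dq 0.06
lift
2.0 0.0 -3.4 0.0 -0.0 -0.1;
5.1 -0.0 -9.3 0.1 1.0 -0.1;
9.2 -0.0 -17.4 0.1 4.0 -0.1;
14.5 -0.0 -27.0 0.1 7.0 -0.1;
19.9 -0.0 -36.6 0.1 10.0 -0.1;
27.4 -0.0 -49.5 0.1 10.0 -0.1;
```

Call:
send_rows:
  moves: "2 0 -3.4 0 0 0;4 0 -8 0 0 0;8 0 -16 0 2 0;13 0 -26 0 4 0;19 0 -37 0 5 0;26 0 -50 0 5 0;26 0 -50 0 5 0;26 0 -50 0 5 0"

```text
time: 16.2
eef_pos: [437.8, 240.5, 118.8]
tool_rot: [0.822, 0.484, 0.259, -0.153]
ft_force: [0.3, -1.2, -3.8]
opening: 61.2
grasp_force: 65.6
```

```bash
python3 - <<'E'
from cup import *
st()
snap("",["cup_center","cup_mouth","base_carton"])
print("carry")
w=[(np.r_[(EDGE*(1-k)+PIN*k)[:2],118-30*k],-5) for k in (.02,.06,.11,.16,.21,.26,.31,.36,.41,.46,.5,.54)]
rows([pose(*a) for a in w])
ref=pose(*w[-1]); print()
w=[(np.r_[(EDGE*(1-k)+PIN*k)[:2],118-30*k],-5) for k in (.58,.63,.68,.73,.78,.83,.88,.92,.95,.98,1,1)]
rows([pose(*a) for a in w],ref)
E
```

```text
16.2 [-0.84  -0.128  0.498  2.349 -0.693  0.539 -0.3  ] [437.833 240.487 118.76 ] [ 0.822  0.484  0.259 -0.153] [ 0.278 -1.17  -3.831] 61.17569358639122 65.55925201624632 18.700000000000003
scene cup_center [452.5 256.1 135.9] 0.73
scene cup_center [ 636.7 -214.6   59.7] 0.43
scene cup_mouth [479.8 300.5 137.9] 0.75
scene base_carton [454.2 257.4  -0.9] 0.61
scene base_carton [ 637.4 -216.3   57. ] 0.51
top cup_center [446.7 261.  131.2] 0.96
top cup_mouth [472.8 305.1 137.8] 0.59
carry
-3.9 5.2 -9.3 0.0 0.1 -0.1;
-21.8 15.1 -20.3 0.0 0.1 -0.1;
-44.1 27.4 -34.1 0.0 0.1 -0.1;
-66.4 39.8 -47.9 0.0 0.1 -0.1;
-88.7 52.1 -61.7 0.0 0.1 -0.1;
-111.0 64.4 -75.5 0.0 0.1 -0.1;
-133.3 76.8 -89.3 0.0 0.1 -0.1;
-155.6 89.1 -103.1 0.0 0.1 -0.1;
-177.9 101.4 -116.8 0.0 0.1 -0.1;
-200.2 113.8 -130.6 0.0 0.1 -0.1;
-218.1 123.6 -141.7 0.0 0.1 -0.1;
-235.9 133.5 -152.7 0.0 0.1 -0.1;

-17.8 9.8 -11.1 0.0 0.0 0.0;
-40.1 22.1 -24.9 0.0 0.0 0.0;
-62.5 34.4 -38.7 0.0 0.0 0.0;
-84.8 46.7 -52.5 0.0 0.0 0.0;
-107.1 59.1 -66.4 0.0 0.0 0.0;
-129.4 71.4 -80.2 0.0 0.0 0.0;
-151.7 83.7 -94.0 0.0 0.0 0.0;
-169.5 93.5 -105.1 0.0 0.0 0.0;
-182.9 100.9 -113.4 0.0 0.0 0.0;
-196.3 108.3 -121.7 0.0 0.0 0.0;
-205.2 113.2 -127.2 0.0 0.0 0.0;
-205.2 113.2 -127.2 0.0 0.0 0.0;
```

Call:
send_rows:
  moves: "-4 2 -3 0 0 0;-12 6 -7 0 0 0;-22 12 -14 0 0 0;-36 20 -22 0 0 0;-52 29 -32 0 0 0;-70 39 -44 0 0 0;-91 50 -56 0 0 0;-113 62 -70 0 0 0;-135 75 -83 0 0 0;-157 87 -97 0 0 0;-178 99 -110 0 0 0;-200 111 -124 0 0 0"

```text
time: 17.8
eef_pos: [420.4, -20.8, 105.9]
tool_rot: [0.822, 0.483, 0.26, -0.153]
ft_force: [-0.1, -0.3, -3.2]
opening: 61.4
grasp_force: 65.5
```

Call:
send_rows:
  moves: "-22 12 -14 0 0 0;-44 24 -28 0 0 0;-66 36 -41 0 0 0;-88 49 -55 0 0 0;-110 61 -69 0 0 0;-132 73 -82 0 0 0;-153 85 -95 0 0 0;-172 95 -107 0 0 0;-190 105 -118 0 0 0;-205 113 -127 0 0 0;-216 119 -133 0 0 0;-224 124 -139 0 0 0"

```text
time: 19.0
eef_pos: [400.4, -311.0, 90.7]
tool_rot: [0.822, 0.483, 0.259, -0.152]
ft_force: [-0.1, 1.1, -2.5]
opening: 61.5
grasp_force: 65.5
```

```bash
python3 - <<'E'
from cup import *
st()
snap("e",["cup_center","cup_mouth","tray_floor","conn_a_center"])
print("goto start"); rows([pose(PIN+[0,0,45],-5),pose(PIN+[0,0,20],0)])
s=cv2.imread("pics/e_s.png")[90:384,150:450]; t=cv2.imread("pics/e_t.png")[180:330,240:430]
cv2.imwrite("pics/e.png",np.hstack([cv2.resize(s,(400,392),interpolation=3),cv2.resize(t,(400,392),interpolation=3)]))
E
```

```text
19.0 [ 0.153  0.633  0.999  1.85  -0.987  1.52   1.021] [ 400.425 -310.95    90.691] [ 0.822  0.483  0.259 -0.152] [-0.066  1.052 -2.541] 61.47699058573187 65.49040814861655 18.700000000000003
scene tray_floor [ 450.8 -245.3    2.5] 0.72
scene tray_floor [ 637.2 -217.    59.9] 0.5
top cup_center [ 412.8 -290.4  105. ] 0.78
top cup_mouth [ 436.8 -244.3  109.5] 0.76
top tray_floor [ 449.3 -242.     5.7] 0.61
goto start
-39.7 12.0 14.3 0.0 0.0 -0.0;
-49.5 12.0 29.8 0.0 -5.0 -0.0;
```

View pics/e.png

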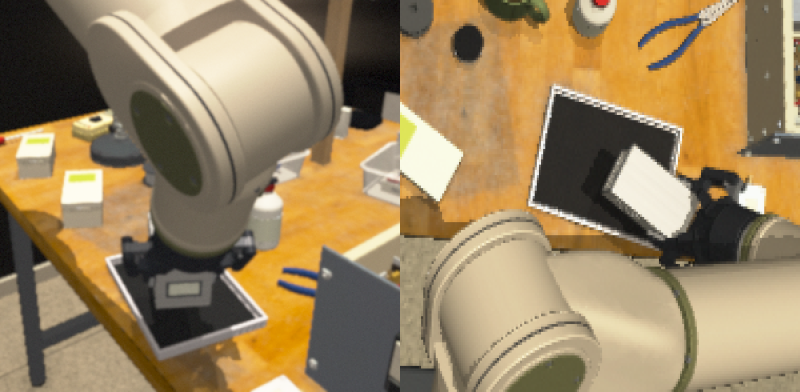

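Call:
send_rows:
  moves: "-8 3 3 0 0 0;-18 7 7 0 0 0;-30 11 11 0 0 0;-40 12 14 0 0 0;-43 12 18 0 -1 0;-46 12 23 0 -3 0;-48 12 27 0 -4.5 0;-49.5 12 30 0 -5 0;-49.5 12 30 0 -5 0;-49.5 12 30 0 -5 0"

```text
time: 20.5
eef_pos: [400.5, -335.2, 37.8]
tool_rot: [0.832, 0.49, 0.223, -0.132]
ft_force: [0.1, -0.2, -2.3]
opening: 61.3
grasp_force: 65.5
```

```bash
python3 - <<'E'
from cup import *
st()
snap("",["cup_mouth"])
rows([pose(PIN+[0,0,z],a) for z,a in ((20,0),(14,5),(8,10),(6,17),(6,25),(6,33),(6,41),(6,49),(6,57),(6,65),(6,73),(6,81),(5,90))])
E
```

```text
20.5 [ 0.167  0.72   0.975  1.841 -1.016  1.426  1.06 ] [ 400.514 -335.229   37.818] [ 0.832  0.49   0.223 -0.132] [ 0.104 -0.153 -2.304] 61.30964935472535 65.54720990359783 18.700000000000003
scene cup_mouth [ 438.1 -271.8   47.8] 0.64
top cup_mouth [ 436.1 -274.4   49.9] 0.6
0.7 -0.1 0.2 0.1 0.0 -0.1;
2.2 -0.1 0.5 0.1 -5.0 -0.1;
4.1 -0.1 1.1 0.0 -10.0 -0.1;
10.6 -0.1 -2.8 0.0 -17.0 -0.1;
20.0 -0.1 -8.1 0.0 -25.0 -0.1;
30.0 -0.2 -12.0 0.0 -33.0 -0.0;
40.5 -0.2 -14.5 0.0 -41.0 -0.0;
51.2 -0.2 -15.5 0.0 -49.0 -0.0;
61.9 -0.2 -15.0 -0.0 -57.0 -0.0;
72.5 -0.2 -13.0 -0.0 -65.0 -0.0;
82.7 -0.2 -9.5 -0.0 -73.0 -0.0;
92.3 -0.3 -4.7 -0.0 -81.0 -0.0;
101.6 -0.3 3.1 -0.0 -90.0 -0.0;
```

Call:
send_rows:
  moves: "2 0 0.5 0 -5 0;4 0 1 0 -10 0;10.6 0 -2.8 0 -17 0;20 0 -8 0 -25 0;30 0 -12 0 -33 0;40.5 0 -14.5 0 -41 0;51 0 -15.5 0 -49 0;62 0 -15 0 -57 0;72.5 0 -13 0 -65 0;82.7 0 -9.5 0 -73 0;92.3 0 -4.7 0 -81 0;101 0 1 0 -89 0"

```text
time: 21.9
eef_pos: [444.7, -257.0, 87.1]
tool_rot: [0.749, 0.441, -0.425, 0.251]
ft_force: [0.2, 0.2, -3.2]
opening: 61.5
grasp_force: 66.9
```

```bash
python3 - <<'E'
from cup import *
st()
rows([pose(PIN+[0,0,z],90) for z in (5,3,1.5)])
snap("f",["cup_center"])
s=cv2.imread("pics/f_s.png")[190:384,200:400]; t=cv2.imread("pics/f_t.png")[180:330,240:430]
cv2.imwrite("pics/f.png",np.hstack([cv2.resize(s,(400,392),interpolation=3),cv2.resize(t,(400,392),interpolation=3)]))
E
```

```text
21.9 [-0.953  1.188  1.258  1.841 -0.13   1.163 -0.22 ] [ 444.658 -256.981   87.13 ] [ 0.749  0.441 -0.425  0.251] [ 0.187  0.205 -3.237] 61.51002242094039 66.87249172478914 18.700000000000003
0.7 -0.7 1.2 0.1 -0.8 0.0;
2.4 -0.7 2.2 0.1 -0.8 0.0;
3.7 -0.7 2.9 0.1 -0.8 0.0;
scene cup_center [ 454.8 -242.5   65.8] 0.66
scene cup_center [448.1  41.2  23.5] 0.5
top cup_center [ 448.  -239.3   58.6] 0.56
```

View pics/f.png

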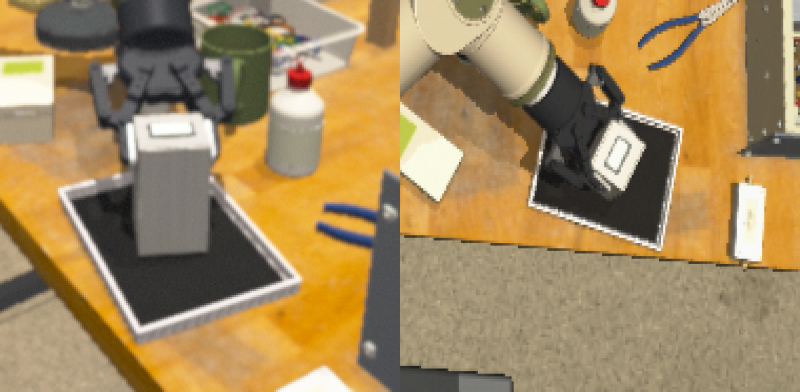

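Call:
send_rows:
  moves: "1 -0.7 1.2 0 -0.8 0;2.5 -0.7 2.2 0 -0.8 0;3.5 -0.7 2.8 0 -0.8 0;4.5 -0.7 3.3 0 -0.8 0;4.5 -0.7 3.3 0 -0.8 0;4.5 -0.7 3.3 0 -0.8 0"

```text
time: 22.7
eef_pos: [442.2, -258.7, 82.4]
tool_rot: [0.747, 0.44, -0.43, 0.252]
ft_force: [-0.3, 2.9, 5.3]
opening: 61.5
grasp_force: 67.4
```

```bash
python3 - <<'E'
from cup import *
st()
rows([pose(PIN+[0,0,z],90) for z in (0,10,160)])
E
```

```text
22.7 [-0.951  1.201  1.25   1.843 -0.131  1.159 -0.227] [ 442.184 -258.746   82.358] [ 0.747  0.44  -0.43   0.252] [-0.33   2.877  5.263] 61.539090771710384 67.37864239141345 18.700000000000003
2.3 0.6 -1.1 -0.0 -0.2 0.0;
-6.4 0.6 -6.1 -0.0 -0.2 0.0;
-136.0 0.4 -81.6 -0.0 -0.2 0.0;
```

Call:
send_rows:
  moves: "-2.6 0 -1.5 0 0 0;-7 0 -4 0 0 0;-12 0 -7 0 0 0;-18 0 -10.5 0 0 0;-26 0 -15 0 0 0;-35 0 -20 0 0 0;-45 0 -26 0 0 0;-56 0 -32.5 0 0 0;-69 0 -40 0 0 0;-87 0 -50 0 0 0;-104 0 -60 0 0 0;-112 0 -65 0 0 0"

```text
time: 23.9
eef_pos: [442.4, -259.3, 213.3]
tool_rot: [0.748, 0.439, -0.429, 0.253]
ft_force: [-0.2, 0.4, -1.3]
opening: 61.3
grasp_force: 67.2
```

```bash
python3 - <<'E'
from cup import *
st()
snap("g",["conn_a_center","cup_center"])
s=cv2.imread("pics/g_s.png")[190:384,200:400]; t=cv2.imread("pics/g_t.png")[180:330,240:430]
cv2.imwrite("pics/g.png",np.hstack([cv2.resize(s,(400,392),interpolation=3),cv2.resize(t,(400,392),interpolation=3)]))
p=manip.camera("scene"); print([(d["conf"],np.round(d["xyz"])) for d in manip.spot_point(p,"conn_a_center")])
E
```

```text
23.9 [-0.987  0.916  1.32   1.806  0.142  1.304 -0.244] [ 442.443 -259.264  213.257] [ 0.748  0.439 -0.429  0.253] [-0.172  0.393 -1.26 ] 61.276776163331654 67.17871449887753 18.700000000000003
scene conn_a_center [ 492.8 -169.6   20.2] 0.71
scene cup_center [ 451.  -247.9  193. ] 0.75
top conn_a_center [ 490.2 -173.1   23.5] 0.54
top cup_center [ 450.1 -244.9  186.4] 0.93
[(0.62, array([455., 259.,  -3.])), (0.6, array([ 484., -184.,   17.]))]
```

View pics/g.png

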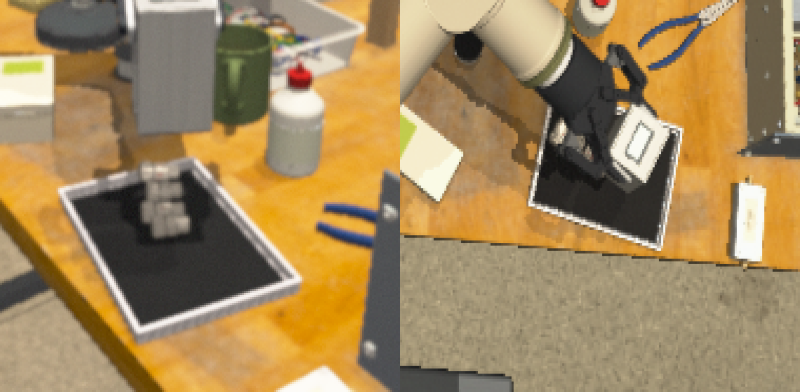

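```bash
python3 - <<'E'
from cup import *
p=manip.camera("scene")
im=p["img"][190:384,200:400]
c=im[70:125,55:110]
cv2.imwrite("pics/h.png",cv2.resize(c,(770,770),interpolation=3)[:600])
for x,y in ((160,170),(163,187),(160,207),(170,228)):
    print((x,y),ray(p,[(200+x/2,190+y*194/392)],14).round(0))
print([(round(d["conf"],2),d["mask"].sum(),cv2.boundingRect(d["mask"].astype(np.uint8))) for d in manip.cut_out(p,"conn_a_center")])
E
```

```text
(160, 170) [[ 499. -164.   14.]]
(163, 187) [[ 484. -189.   14.]]
(160, 207) [[ 463. -213.   14.]]
(170, 228) [[ 452. -244.   14.]]
[(0.6, np.int64(126), (269, 277, 20, 9))]
```

View pics/h.png

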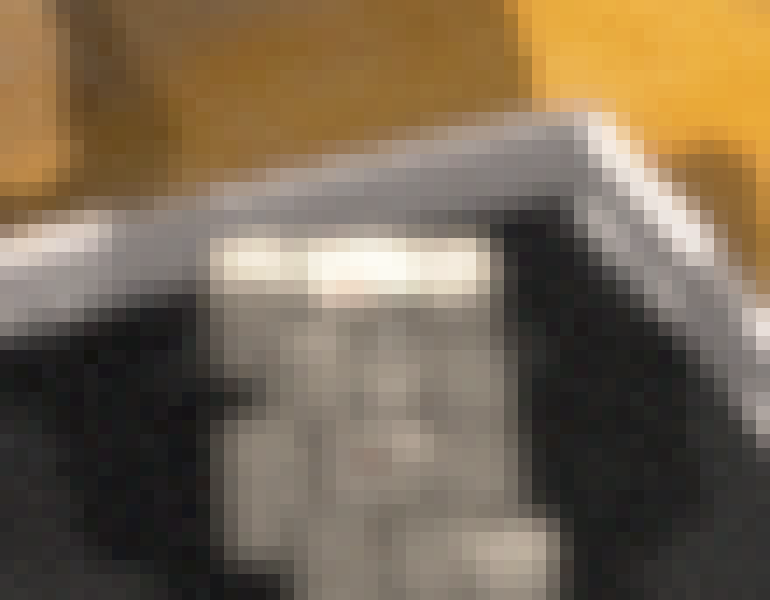

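Call:
send_rows:
  moves: "-8 0 14 0 0 0;-20 0 35 0 0 0;-32 0 55 0 0 0;-40 0 69 0 0 0;-40 0 69 0 0 0;-40 0 69 0 0 0"

```text
time: 25.0
eef_pos: [403.7, -328.4, 210.9]
tool_rot: [0.747, 0.44, -0.43, 0.252]
ft_force: [0.3, 0.6, -1.7]
opening: 61.4
grasp_force: 67.1
```

```bash
python3 - <<'E'
from cup import *
st()
for c in ("scene","top"):
    p=manip.camera(c)
    print(c,[(round(d["conf"],2),np.round(d["xyz"])) for d in manip.spot_point(p,"conn_a_center")])
    print([(round(d["conf"],2),d["mask"].sum(),cv2.boundingRect(d["mask"].astype(np.uint8))) for d in manip.cut_out(p,"conn_a_center")])
    if c=="top": t=p["img"][200:290,280:400]
    else: s=p["img"][260:340,240:340]
cv2.imwrite("pics/i.png",np.hstack([cv2.resize(s,(400,320),interpolation=3),cv2.resize(t,(400,300),interpolation=3)[[*range(300)]+[299]*20]]))
E
```

```text
25.0 [-0.918  0.842  1.322  1.899  0.238  1.178 -0.246] [ 403.69  -328.422  210.901] [ 0.747  0.44  -0.43   0.252] [ 0.291  0.569 -1.707] 61.35053206761072 67.09874097257853 18.700000000000003
scene [(0.38, array([ 485., -184.,   15.]))]
[]
top [(0.62, array([ 487., -183.,   16.]))]
[(0.63, np.int64(69), (314, 226, 9, 12))]
```

View pics/i.png

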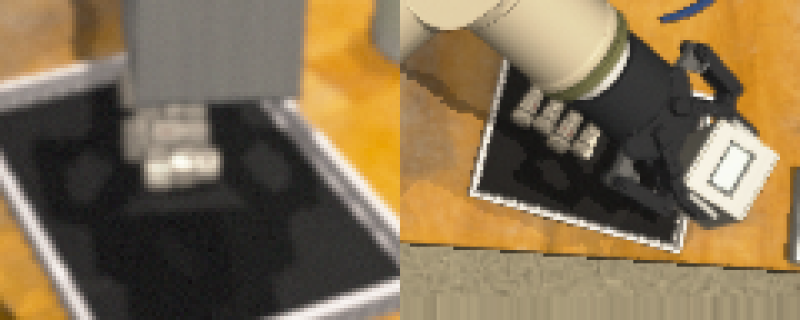

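```bash
python3 - <<'E'
from cup import *
E1=PIN-60*U+[0,0,125]
a=[82,74,66,58,50,42,34,26,18,10,3,0]
seq=[(E1*(1-i/12)+(PIN+[0,0,135])*(i/12),b) for i,b in enumerate(a,1)]
rows([pose(*x) for x in seq]); print()
ref=pose(*seq[-1])
T=EDGE+[0,0,75]
b=PIN+[0,0,135]
rows([pose(b*(1-k)+T*k,0) for k in (.02,.06,.12,.18,.24,.3,.36,.42,.48,.54,.6,.66)],ref)
E
```

```text
10.6 0.1 -11.7 0.0 7.8 0.1;
7.4 0.1 -7.0 0.0 15.8 0.1;
5.5 0.1 -1.6 0.0 23.8 0.1;
5.1 0.1 4.2 0.0 31.8 0.1;
6.1 0.1 10.2 0.0 39.8 0.0;
8.7 0.1 16.1 0.0 47.8 0.0;
12.8 0.2 21.9 0.0 55.8 0.0;
18.3 0.2 27.3 0.0 63.8 0.0;
25.1 0.2 32.0 0.0 71.8 0.0;
33.3 0.2 35.9 0.0 79.8 0.0;
41.5 0.2 38.0 0.0 86.8 0.0;
46.4 0.2 35.9 0.0 89.8 -0.0;

8.9 -4.9 5.5 0.0 0.0 0.0;
26.8 -14.8 16.5 0.0 0.0 0.0;
53.5 -29.5 33.1 0.0 0.0 0.0;
80.3 -44.3 49.6 0.0 0.0 0.0;
107.0 -59.1 66.1 0.0 0.0 0.0;
133.8 -73.8 82.7 0.0 0.0 0.0;
160.5 -88.6 99.2 0.0 0.0 0.0;
187.3 -103.3 115.7 0.0 0.0 0.0;
214.0 -118.1 132.3 0.0 0.0 0.0;
240.8 -132.9 148.8 0.0 0.0 0.0;
267.6 -147.6 165.3 0.0 0.0 0.0;
294.3 -162.4 181.9 0.0 0.0 0.0;
```

Call:
send_rows:
  moves: "10 0 -11 0 7.8 0;7.4 0 -7 0 15.8 0;5.5 0 -1.6 0 23.8 0;5 0 4 0 31.8 0;6 0 10 0 39.8 0;8.7 0 16 0 47.8 0;12.8 0 22 0 55.8 0;18 0 27 0 63.8 0;25 0 32 0 71.8 0;33 0 36 0 79.8 0;41 0 38 0 86.8 0;46 0 36 0 89.8 0"

```text
time: 26.5
eef_pos: [397.1, -337.7, 151.8]
tool_rot: [0.834, 0.487, 0.224, -0.133]
ft_force: [-0.3, 0.1, -1.5]
opening: 61.4
grasp_force: 67.0
```

```bash
python3 - <<'E'
from cup import *
st()
b=PIN+[0,0,135];T=EDGE+[0,0,75]
rows([pose(b*(1-k)+T*k,0) for k in (.02,.66,1)])
E
```

```text
26.5 [ 0.197  0.47   0.918  1.769 -0.794  1.491  0.843] [ 397.147 -337.669  151.769] [ 0.834  0.487  0.224 -0.133] [-0.307  0.095 -1.511] 61.38439847067758 66.95247810333967 18.700000000000003
13.0 -3.3 6.6 0.1 -0.2 -0.4;
296.8 -163.1 183.5 0.1 -0.2 -0.4;
447.5 -248.0 277.5 0.1 -0.2 -0.4;
```

Call:
send_rows:
  moves: "9 -5 6 0 0 0;27 -15 17 0 0 0;54 -30 33 0 0 0;81 -44 50 0 0 0;108 -60 67 0 0 0;134 -74 83 0 0 0;161 -89 100 0 0 0;188 -104 116 0 0 0;215 -119 133 0 0 0;242 -134 150 0 0 0;269 -148 166 0 0 0;296 -163 183 0 0 0"

```text
time: 27.7
eef_pos: [426.0, 50.3, 143.7]
tool_rot: [0.832, 0.491, 0.224, -0.131]
ft_force: [0.7, -0.3, -1.2]
opening: 61.3
grasp_force: 66.9
```

Call:
send_rows:
  moves: "27 -15 17 0 0 0;54 -30 33 0 0 0;80 -45 50 0 0 0;104 -58 65 0 0 0;124 -69 77 0 0 0;138 -77 86 0 0 0;147 -82 91 0 0 0;151 -85 94 0 0 0;151 -85 94 0 0 0;151 -85 94 0 0 0"

```text
time: 28.7
eef_pos: [438.2, 243.9, 137.2]
tool_rot: [0.833, 0.49, 0.223, -0.132]
ft_force: [0.6, 0.3, -1.2]
opening: 61.7
grasp_force: 67.0
```

```bash
python3 - <<'E'
from cup import *
st()
snap("",["cup_center","cup_mouth","base_carton"])
rows([pose(EDGE+[0,0,z],0) for z in (60,30,4,1,0)])
E
```

```text
28.7 [-0.648 -0.119  0.254  2.266 -0.503  0.631 -0.541] [438.224 243.864 137.19 ] [ 0.833  0.49   0.223 -0.132] [ 0.612  0.283 -1.215] 61.709328409787844 66.95105949416757 18.700000000000003
scene cup_center [ 450.7 -243.5    2.9] 0.75
scene cup_center [452.  265.7 152.6] 0.65
scene base_carton [453.1 256.7  -0.4] 0.62
top cup_center [ 489.5 -186.8   16.7] 0.73
top cup_center [449.2 263.8 148.5] 0.6
top cup_mouth [475.  308.6 149.6] 0.93
top cup_mouth [ 455.2 -239.1   15.8] 0.38
-7.9 1.7 11.9 0.1 0.0 -0.1;
-22.9 1.7 37.9 0.1 0.0 -0.1;
-35.9 1.7 60.4 0.1 0.0 -0.1;
-37.4 1.7 63.0 0.1 0.0 -0.1;
-37.9 1.7 63.9 0.1 0.0 -0.1;
```

Call:
send_rows:
  moves: "-5 1 8 0 0 0;-13 1.7 20 0 0 0;-21 1.7 34 0 0 0;-28 1.7 46 0 0 0;-33 1.7 55 0 0 0;-36 1.7 60 0 0 0;-37 1.7 62 0 0 0;-37 1.7 62 0 0 0;-37 1.7 62 0 0 0"

```text
time: 30.0
eef_pos: [439.5, 242.9, 65.6]
tool_rot: [0.832, 0.49, 0.223, -0.132]
ft_force: [-0.4, -0.4, -1.0]
opening: 61.3
grasp_force: 67.0
```

```bash
python3 - <<'E'
from cup import *
st()
rows([pose(EDGE+[0,0,z],0) for z in (1,0,-.5)])
E
```

```text
30.0 [-0.667  0.024  0.293  2.326 -0.758  0.493 -0.259] [439.489 242.913  65.554] [ 0.832  0.49   0.223 -0.132] [-0.371 -0.403 -0.995] 61.34301495408311 66.95057049393654 18.700000000000003
-1.0 0.0 1.3 0.1 -0.0 -0.0;
-1.5 0.0 2.1 0.1 -0.0 -0.0;
-1.8 0.0 2.6 0.1 -0.0 -0.0;
```

Call:
send_rows:
  moves: "-0.6 0 0.9 0 0 0;-1.2 0 1.7 0 0 0;-1.7 0 2.4 0 0 0;-1.7 0 2.4 0 0 0;-1.7 0 2.4 0 0 0"

```text
time: 30.5
eef_pos: [439.6, 242.9, 62.9]
tool_rot: [0.832, 0.49, 0.224, -0.132]
ft_force: [-2.4, -2.6, 6.5]
opening: 61.7
grasp_force: 67.9
```

Call:
send_rows:
  moves: "0 0 0 0 0 0;0 0 0 0 0 0;0 0 0 0 0 0;0 0 0 0 0 0;0 0 -8 0 0 0;0 0 -20 0 0 0;0 0 -35 0 0 0;0 0 -50 0 0 0;5 0 -65 0 0 0;20 0 -91 0 0 0;40 0 -126 0 0 0;40 0 -126 0 0 0"
  jaw: 1

```text
time: 31.7
eef_pos: [427.9, 218.4, 196.8]
tool_rot: [0.832, 0.489, 0.227, -0.131]
ft_force: [0.3, 0.0, -0.6]
opening: 85.6
grasp_force: 0.0
```

```bash
python3 - <<'E'
from look import *
st()
snap("",["cup_center","cup_mouth","carton_center","base_carton"])
p=manip.camera("top")
for n,z in(("cup_center",106),("carton_center",50)):
    d=manip.cut_out(p,n)
    for d in d[:2]:
        ys,xs=np.nonzero(d["mask"]); print(n,round(d["conf"],2),cv2.minAreaRect(ray(p,np.c_[xs,ys],z)[:,:2].astype(np.float32)))
for pt in ([449,38.5,150],): print(row(tool(61.5,90),pt))
E
```

```text
31.7 [-0.593 -0.252  0.237  2.233 -0.398  0.777 -0.625] [427.898 218.374 196.796] [ 0.832  0.489  0.227 -0.131] [ 0.321  0.038 -0.609] 85.56726426148593 0.0 18.700000000000003
scene cup_center [450.9 260.3  78.4] 0.59
scene cup_mouth [478.5 306.6  75.8] 0.85
scene cup_mouth [448.1  41.3  24.7] 0.71
scene carton_center [447.   41.9  24. ] 0.56
scene base_carton [455.7 255.6  -3.2] 0.84
top cup_center [450.8  40.8  27.4] 0.62
top cup_center [449.6 261.4  72.6] 0.56
top cup_mouth [472.4 309.7  75.2] 0.66
top carton_center [448.5  38.4  26.6] 0.88
cup_center 0.91 ((454.79864501953125, 268.5115966796875), (101.86096954345703, 65.16839599609375), 61.02724075317383)
carton_center 0.92 ((452.799560546875, 36.553131103515625), (124.16197967529297, 62.09049606323242), 62.756351470947266)
[-155.4  107.8  -21.     0.1  -30.    -0.6]
```

```bash
cat >> look.py <<'E'
RV=Rn.from_quat([.861,.508,0,0]).as_matrix()
def tcp(p,R=RV): return row(R,np.array(p)-R[:,2]*manip.hold_point_z)
E
python3 -c "
from look import *
print(tcp([448.2,39.8,150]))"
```

```text
[-145.4  106.5  -36.8   -0.   -30.    -0.2]
```

Call:
send_rows:
  moves: "-15 10 -2 0 -4 0;-35 24 -5 0 -8 0;-58 40 -8 0 -12 0;-80 56 -11 0 -16 0;-104 72 -14 0 -20 0;-126 88 -17 0 -24 0;-145 100 -20 0 -28 0;-155 107 -21 0 -30 0;-155 107 -21 0 -30 0;-155 107 -21 0 -30 0;-155 107 -21 0 -30 0"

```text
time: 33.45
eef_pos: [448.5, 39.9, 132.0]
tool_rot: [0.862, 0.507, 0.001, -0.001]
ft_force: [-0.4, -0.5, -0.2]
opening: 85.4
grasp_force: 0.0
```

```bash
python3 -c "
from look import *
st();print(tcp([448.2,39.8,10]))"
```

```text
33.45 [-0.478  0.023  0.295  2.041 -0.01   1.078 -0.685] [448.461  39.92  132.047] [ 0.862  0.507  0.001 -0.001] [-0.43  -0.491 -0.248] 85.37883349246732 0.0 18.700000000000003
[ -0.5  -0.1 122.   -0.   -0.1  -0.1]
```

Call:
send_rows:
  moves: "0 0 20 0 0 0;0 0 50 0 0 0;0 0 80 0 0 0;0 0 102 0 0 0;-0.4 0 115 0 0 0;-0.4 0 120 0 0 0;-0.4 0 121 0 0 0;-0.4 0 121 0 0 0"

```text
time: 34.25
eef_pos: [448.7, 39.2, 11.5]
tool_rot: [0.862, 0.507, 0.0, -0.0]
ft_force: [0.5, 1.0, 0.1]
opening: 85.3
grasp_force: 0.0
```

Call:
send_rows:
  moves: "0 0 0 0 0 0;0 0 0 0 0 0;0 0 0 0 0 0;0 0 0 0 0 0;0 0 0 0 0 0;0 0 0 0 0 0"
  jaw: -1

```text
time: 34.85
eef_pos: [448.9, 39.2, 11.7]
tool_rot: [0.862, 0.507, 0.001, -0.0]
ft_force: [-2.1, 0.7, 6.4]
opening: 67.0
grasp_force: 66.7
```

```bash
python3 -c "
from look import *
st();print(tcp([450.7,261,150]),tcp([450.7,40,160]))"
```

```text
34.85 [-0.457  0.218  0.291  2.138 -0.089  0.795 -0.617] [448.906  39.205  11.74 ] [ 0.862  0.507  0.001 -0.   ] [-2.061  0.734  6.424] 66.96525601800481 66.74391746520996 18.700000000000003
[ 194.9 -106.2 -138.    -0.    -0.1   -0.1] [   1.8    1.2 -148.3   -0.    -0.1   -0.1]
```

Call:
send_rows:
  moves: "0 0 -6 0 0 0;0 0 -20 0 0 0;0 0 -45 0 0 0;0 0 -80 0 0 0;0 0 -115 0 0 0;6 -3 -140 0 0 0;20 -11 -148 0 0 0;42 -23 -148 0 0 0;68 -37 -148 0 0 0;95 -52 -148 0 0 0;122 -66 -148 0 0 0;148 -80 -148 0 0 0"

```text
time: 36.05
eef_pos: [450.0, 208.2, 159.3]
tool_rot: [0.862, 0.507, -0.0, -0.0]
ft_force: [1.4, -1.1, -1.7]
opening: 67.0
grasp_force: 67.7
```

Call:
send_rows:
  moves: "20 -11 2 0 0 0;34 -19 4 0 0 0;43 -24 6 0 0 0;47 -26 10 0 0 0;47 -26 12 0 0 0;47 -26 12 0 0 0;47 -26 12 0 0 0"

```text
time: 36.75
eef_pos: [450.7, 259.8, 146.9]
tool_rot: [0.862, 0.507, -0.0, -0.0]
ft_force: [-0.4, 0.8, -1.8]
opening: 66.5
grasp_force: 67.7
```

```bash
python3 - <<'E'
from look import *
st();snap("",["cup_center","cup_mouth","carton_center","base_carton"])
print(tcp([450.7,261,119]),tcp([450.7,261,117.5]))
E
```

```text
36.75 [-0.713  0.167  0.112  1.85  -0.021  1.126 -1.101] [450.656 259.817 146.897] [ 0.862  0.507 -0.    -0.   ] [-0.36   0.77  -1.752] 66.52910324209822 67.69431710243225 18.700000000000003
scene cup_center [450.5 261.2  80.2] 0.72
scene cup_center [ 461.8 -214.2   14.7] 0.59
scene cup_mouth [476.6 307.4  74.9] 0.64
scene cup_mouth [452.6 255.6  -1.5] 0.39
scene carton_center [448.1 259.2 160.7] 0.56
scene carton_center [475.5 310.5  77.3] 0.35
scene base_carton [455.4 258.9  -0.3] 0.82
top carton_center [451.9 259.2 161.2] 0.66
[ 0.3  0.2 27.9 -0.1 -0.  -0.1] [ 0.3  0.2 29.4 -0.1 -0.  -0.1]
```

Call:
send_rows:
  moves: "0.6 0 8 0 0 0;0.6 0 17 0 0 0;0.6 0 24 0 0 0;0.6 0 27 0 0 0;0.6 0 28 0 0 0;0.6 0 28 0 0 0"

```text
time: 37.85
eef_pos: [450.7, 261.3, 118.8]
tool_rot: [0.862, 0.507, -0.0, -0.0]
ft_force: [-0.6, 0.5, -2.1]
opening: 66.9
grasp_force: 67.7
```

Call:
send_rows:
  moves: "0 0 0.8 0 0 0;0 0 1.5 0 0 0;0 0 1.5 0 0 0"

```text
time: 38.15
eef_pos: [450.8, 261.4, 117.5]
tool_rot: [0.862, 0.507, 0.0, -0.0]
ft_force: [-0.1, -0.9, -1.1]
opening: 66.8
grasp_force: 67.9
```

Call:
send_rows:
  moves: "0 0 0.6 0 0 0;0 0 1 0 0 0;0 0 1 0 0 0"

```text
time: 38.45
eef_pos: [450.9, 261.4, 117.5]
tool_rot: [0.862, 0.507, 0.0, -0.001]
ft_force: [-4.6, -2.0, 8.7]
opening: 66.9
grasp_force: 69.2
```

Contact. Release and go straight up, then check.

Call:
send_rows:
  moves: "0 0 -0.3 0 0 0;0 0 -0.3 0 0 0;0 0 -0.3 0 0 0;0 0 -0.3 0 0 0;0 0 -0.3 0 0 0;0 0 -10 0 0 0;0 0 -30 0 0 0;0 0 -60 0 0 0;0 0 -95 0 0 0;0 0 -120 0 0 0;0 0 -130 0 0 0;0 0 -130 0 0 0"
  jaw: 1

```text
time: 39.65
eef_pos: [451.3, 261.6, 247.8]
tool_rot: [0.862, 0.507, 0.001, -0.001]
ft_force: [-0.2, -0.7, -0.3]
opening: 85.3
grasp_force: 0.0
```

```bash
python3 - <<'E'
from look import *
st();snap("",["cup_center","cup_mouth","carton_center","base_carton","mug_center","bottle_center"])
p=manip.camera("top")
d=manip.cut_out(p,"carton_center")
for e in d[:2]:
    ys,xs=np.nonzero(e["mask"]); print(round(e["conf"],2),cv2.minAreaRect(ray(p,np.c_[xs,ys],157)[:,:2].astype(np.float32)))
# connectors: bright blobs in the tray interior (top view)
g=cv2.cvtColor(p["img"],cv2.COLOR_BGR2GRAY)
C=np.array([(x,y,5.) for x,y in ((395,-330),(505,-330),(505,-155),(395,-155))])
X=C@p["R"].T+p["t"]; uv=np.c_[X[:,0]/X[:,2]*p["fx"]+p["cx"],X[:,1]/X[:,2]*p["fy"]+p["cy"]]
m=np.zeros_like(g); cv2.fillConvexPoly(m,uv.astype(np.int32),255)
b=((g>75)&(m>0)).astype(np.uint8); n,l,s,c=cv2.connectedComponentsWithStats(b)
for i in range(1,n):
    if s[i,4]>5: print("blob",s[i],ray(p,[c[i]],14).round(0))
ys,xs=np.nonzero(b); Q=ray(p,np.c_[xs,ys],14)[:,:2]; print(cv2.minAreaRect(Q.astype(np.float32)))
E
```

```text
39.65 [-0.72   0.09   0.115  1.717 -0.012  1.333 -1.11 ] [451.292 261.578 247.799] [ 0.862  0.507  0.001 -0.001] [-0.215 -0.667 -0.345] 85.33073750509205 0.0 18.700000000000003
scene cup_center [451.7 262.4  76.9] 0.67
scene cup_mouth [477.7 306.2  75.6] 0.7
scene mug_center [666.3 -88.9  44.1] 0.61
scene mug_center [475.6 304.7  74.7] 0.57
scene bottle_center [ 636.2 -216.    62. ] 0.76
top cup_mouth [ 451.7 -242.4    5.9] 0.69
top carton_center [453.4 262.7 132.6] 0.78
top carton_center [663.9 -88.9  49.5] 0.6
top base_carton [450.6 262.4  -5.8] 0.45
top mug_center [660.5 -89.3  49.2] 0.73
top bottle_center [ 637.7 -212.2   62.6] 0.66
blob [309 225   2   8  12] [[ 496. -152.   14.]]
blob [313 226  28  22 287] [[ 472. -209.   14.]]
blob [308 258  14   4  24] [[ 397. -169.   14.]]
blob [364 258   1   7   7] [[ 405. -327.   14.]]
((449.54052734375, -239.3252410888672), (176.6995086669922, 111.55387878417969), 89.95486450195312)
```

```bash
python3 -c "
from rig import manip
print(manip.job_done())"
```

```text
the job is handed in; nothing more can be done
None
```

The job is done and handed in at about 40 s: all four connectors are in the tray, lying side by side as one touching row rather than a pile, the cup and white carton are restacked, and the mug and bottle read where they started, to within a few millimetres.

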